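# Clip the biscuit box shut and slide it home

### The arm

A 7-joint arm with a two-finger parallel gripper is mounted at the origin on the work surface. World frame = base frame: x ahead of the robot, y to its left, z up, the work surface at z = 0. Lengths are in m, angles in rad, forces in N, time in s.
With the tool pointing down it reaches from about 0.35 to 0.9 m from the base axis. Payload 8.1 kg.
Tool frame: the origin (TCP) lies midway between the tips of the shut fingers; the grasp point (between the pads) lies 19 mm behind it (manip.grasp_offset is the distance from the TCP to the grasp point, in m); z points along the fingers, y is the direction in which the jaws open and shut (so a half turn about z gives the same grasp; the last joint's range is limited). The gripper opens to 92 mm and grips with 3 to 60 N. Pads are 19 mm wide; open, the fingers measure 130 mm over their backs; the gripper's body (75 mm by 190 mm) begins 47 mm behind the grasp point.
Start: joints at [-1.369, 0.434, 0.025, 1.573, -0.012, 1.134, -0.075], TCP at [0.188, 0.596, 0.227] pointing down, gripper open.
Joint ranges: [-2.62, 2.62], [-0.44, 2.09], [-1.27, 1.32], [0.08, 2.57], [-1.32, 4.46], [0.12, 2], [-2.74, 2.74]. Speed limits (rad/s): [2.22, 2.22, 3.01, 3.01, 3.14, 3.14, 3.14].

### API

Orientations are given as [roll, pitch, yaw] about the fixed x, y, z axes, in that order (R = Rz(yaw) Ry(pitch) Rx(roll)).
In Python, from rig import manip gives the robot as it stands.
- The arm moves only by the tool jog_arm, never from a script. Its argument "series" is one flat list of numbers, 7 for each row, row after row: the shift along the tool's x, y, z in m, then the turn, a rotation vector about the tool's x, y, z in degrees, then the closure, from -1 (fully open) to 1 (shut). In form: [x, y, z, rx, ry, rz, fingers, x, y, z, rx, ry, rz, fingers, ...]. A call has 1 to 12 rows; each row is the pose to reach, as a shift and turn from the pose commanded when the call began, along the tool's axes at that moment; what a row does not reach only later rows make up. A row lasts 1/8 s, in which the tool goes at most 62.5 mm and 10.7 degrees, less where a joint would pass 70% of its speed; a pose out of reach is approached as far as the arm can. A call with a gripper value outside its range is refused whole. The fingers move at their own pace and stop on an object; the grip force is fixed at half the most. Time passes only in rows, so rows that repeat a pose let the fingers close. It gives the time, the measured TCP pose, the force and the opening at its end, in the units of the state.
- manip.get_state(): the state, without advancing time (a new reading comes with each control period).
- manip.grab_frame(name): name is "scene" or "side" or "wrist"; returns (picture, depth): 480x640x3 uint8, red, green, blue; 480x640 float32, m along the optical axis (not along the pixel's ray), 0 where there is no reading.
- manip.get_calibration(name): a dict with "camera_matrix" (3x3 intrinsics, pixels), "pose" (4x4, takes a point from camera to world coordinates); the wrist camera has in their place "hand_eye" (4x4, takes a point from camera to tool coordinates, whose origin is the TCP and whose axes are the flange's). Camera axes: x right, y down, z forward; pixel columns grow to the right and rows downward; lengths in m; the calibration is good to about 2 mm. A picture is of the moment at which its call begins: read the wrist's pose just before it. get_calibration takes no time and is no camera call.
- manip.sign_off(): hands the job in, once; it reports no verdict.
The state is a dict: "time": time; "joint_positions": joint angles; "dq": joint speeds; "effort": joint torques, N m; "tool_pos": TCP position; "orientation": TCP orientation; "ft_force": force on the tool from outside, world axes, zero at the start; "torque": the same for the moment, N m; "width": finger opening in m.
Only numpy, scipy, OpenCV 4.12 (cv2) and the standard library are available. Lean on these libraries where they do the work, as an engineer would, in place of code of your own. Each camera call takes 0.05 s, during which the arm holds its last target.

### The job

Close the biscuit box for the night: snap its four hinged lid clips down over the rim one at a time, in opposite-corner order (any clip first, then the one diagonally across, then the last two, either first). When all four are shut, push the box on its sliding tray away from the robot until it is fully home against the stop of the runner. Leave the other things on the counter where they are.

Things in the scene. Friction and masses are not known exactly. Their poses are not given: they have to be found in the camera images.
- runner: Fixed steel runner on the counter, 250 x 130 mm, carrying the biscuit box on a sliding tray. Origin: centre of its underside. Its x axis is the way the box slides home (away from the robot), y is left across it. An upright stop plate (48 mm tall) stands at its far end.
- carriage (a joint): Travel of the tray with the biscuit box along the runner's +x, m: it starts between 0 and 0.015 and is home against the stop at 0.060. It resists with about 4 N and stays where it is left. The box is fixed to the tray.
- box_front (a point): Centre of the box's front face (the one towards the robot), 67 mm above the counter; axes as the runner's. White box 160 mm along x, 140 mm across y, its bottom 20 mm above the counter; the front face is flat, from 22 to 112 mm above the counter. A bare push here along +x slides the tray.
- lid_top (a point): Centre of the top of the grey lid, 127 mm above the counter, the highest point of the box apart from open clips; the lid is 160 x 152 mm, already lies seated and is fixed to the box.
- clip_near_left (a joint): Angle of the near left lid clip, rad: 0 is open (sticking out sideways, 10 degrees above level), growing as it is pressed down, 1.75 is snapped shut (hanging straight down against the box side over its rim). An over-centre spring: it resists with about 3 N pressed at its outer end, 5 N half-way out, snaps shut by itself once past about 1.05, and springs open again if let go before that. Opposite corner: far right.
- hinge_near_left (a point): Middle of the hinge line of the near left clip, on the left edge of the lid, 118 mm above the counter, 50 mm from the box's middle along x; axes as the runner's, the clip swings about x. The white clip is a plate 34 mm wide along x, 5 mm thick, reaching 42 mm from the hinge, towards +y when open; shut, its lower end stands 11 mm out from the hinge line.
- clip_near_right (a joint): Angle of the near right lid clip, rad: 0 is open (sticking out sideways, 10 degrees above level), growing as it is pressed down, 1.75 is snapped shut (hanging straight down against the box side over its rim). An over-centre spring: it resists with about 3 N pressed at its outer end, 5 N half-way out, snaps shut by itself once past about 1.05, and springs open again if let go before that. Opposite corner: far left.
- hinge_near_right (a point): Middle of the hinge line of the near right clip, on the right edge of the lid, 118 mm above the counter, 50 mm from the box's middle along x; axes as the runner's, the clip swings about x. The white clip is a plate 34 mm wide along x, 5 mm thick, reaching 42 mm from the hinge, towards -y when open; shut, its lower end stands 11 mm out from the hinge line.
- clip_far_left (a joint): Angle of the far left lid clip, rad: 0 is open (sticking out sideways, 10 degrees above level), growing as it is pressed down, 1.75 is snapped shut (hanging straight down against the box side over its rim). An over-centre spring: it resists with about 3 N pressed at its outer end, 5 N half-way out, snaps shut by itself once past about 1.05, and springs open again if let go before that. Opposite corner: near right.
- hinge_far_left (a point): Middle of the hinge line of the far left clip, on the left edge of the lid, 118 mm above the counter, 50 mm from the box's middle along x; axes as the runner's, the clip swings about x. The white clip is a plate 34 mm wide along x, 5 mm thick, reaching 42 mm from the hinge, towards +y when open; shut, its lower end stands 11 mm out from the hinge line.
- clip_far_right (a joint): Angle of the far right lid clip, rad: 0 is open (sticking out sideways, 10 degrees above level), growing as it is pressed down, 1.75 is snapped shut (hanging straight down against the box side over its rim). An over-centre spring: it resists with about 3 N pressed at its outer end, 5 N half-way out, snaps shut by itself once past about 1.05, and springs open again if let go before that. Opposite corner: near left.
- hinge_far_right (a point): Middle of the hinge line of the far right clip, on the right edge of the lid, 118 mm above the counter, 50 mm from the box's middle along x; axes as the runner's, the clip swings about x. The white clip is a plate 34 mm wide along x, 5 mm thick, reaching 42 mm from the hinge, towards -y when open; shut, its lower end stands 11 mm out from the hinge line.
- cup: Bystander, to be left alone: white ceramic cup with a handle, 76 mm wide, 65 mm tall. Origin: on its axis at its underside.
- jug: Bystander, to be left alone: steel milk jug with a handle, 72 mm wide, 85 mm tall. Origin: on its axis at its underside.
- sugar_jar: Bystander, to be left alone: glass sugar jar, 72 mm wide, 90 mm tall. Origin: on its axis at its underside.
- water_bottle: Bystander, to be left alone: clear water bottle, 64 mm wide, 200 mm tall. Origin: on its axis at its underside.
- saucer: Bystander, to be left alone: white saucer, 130 mm wide, 16 mm tall. Origin: on its axis at its underside.
- spoon: Bystander, to be left alone: teaspoon, 140 mm long, lying flat. Origin: its underside, mid-length.
- tin: Bystander, to be left alone: tin, 80 mm wide, 110 mm tall. Origin: on its axis at its underside.

How it is judged:
On the way, in this order (a step that is already met when the one before it is completed fails the run):
1. one clip, any, is snapped shut, the others still open (((value of joint clip_near_left above 1.6 rad and value of joint each of clip_near_right, clip_far_left, clip_far_right below 1.6 rad) or (value of joint each of clip_near_left, clip_far_left, clip_far_right below 1.6 rad and value of joint clip_near_right above 1.6 rad) or (value of joint each of clip_near_left, clip_near_right, clip_far_right below 1.6 rad and value of joint clip_far_left above 1.6 rad) or (value of joint each of clip_near_left, clip_near_right, clip_far_left below 1.6 rad and value of joint clip_far_right above 1.6 rad))), for 0.2 s.
2. the clip at the opposite corner is snapped shut too, the other two still open (((value of joint each of clip_near_left, clip_far_right above 1.6 rad and value of joint each of clip_near_right, clip_far_left below 1.6 rad) or (value of joint each of clip_near_left, clip_far_right below 1.6 rad and value of joint each of clip_near_right, clip_far_left above 1.6 rad))), for 0.2 s.
3. a third clip is snapped shut, the last still open (((value of joint clip_near_left below 1.6 rad and value of joint each of clip_near_right, clip_far_left, clip_far_right above 1.6 rad) or (value of joint each of clip_near_left, clip_far_left, clip_far_right above 1.6 rad and value of joint clip_near_right below 1.6 rad) or (value of joint each of clip_near_left, clip_near_right, clip_far_right above 1.6 rad and value of joint clip_far_left below 1.6 rad) or (value of joint each of clip_near_left, clip_near_right, clip_far_left above 1.6 rad and value of joint clip_far_right below 1.6 rad))), for 0.2 s.
4. all four clips are snapped shut, the tray not yet pushed home (value of joint each of clip_near_left, clip_near_right, clip_far_left, clip_far_right above 1.6 rad and value of joint carriage below 0.05 m), for 0.2 s.
5. the tray is pushed home against its stop (value of joint carriage above 0.055 m), for 0.2 s.
At the end, for the whole second after the job is handed in: All four clips are shut (within 0.15 rad of straight down) and the tray with the box is at rest within 5 mm of its stop (travel above 0.055 of 0.060 m) (value of joint each of clip_near_left, clip_near_right, clip_far_left, clip_far_right above 1.6 rad and value of joint carriage above 0.055 m and velocity of joint carriage below 0.01 m/s); the robot touches nothing.
It fails at once if two clips on one side or end shut while the other two are open (not in opposite-corner order) ((value of joint each of clip_near_left, clip_near_right above 1.6 rad and value of joint each of clip_far_left, clip_far_right below 1.6 rad) or (value of joint each of clip_near_left, clip_far_left above 1.6 rad and value of joint each of clip_near_right, clip_far_right below 1.6 rad) or (value of joint each of clip_near_left, clip_far_left below 1.6 rad and value of joint each of clip_near_right, clip_far_right above 1.6 rad) or (value of joint each of clip_near_left, clip_near_right below 1.6 rad and value of joint each of clip_far_left, clip_far_right above 1.6 rad)).
It fails at once if the tray is pushed towards home (beyond 0.035 m of travel) while a clip is still open (value of joint carriage above 0.035 m and value of joint any of clip_near_left, clip_near_right, clip_far_left, clip_far_right below 1.6 rad).
It fails at once if a bystander is moved by more than 30 mm (distance of any of cup, jug, sugar_jar, water_bottle, saucer, spoon, tin from where it was at the start of the episode above 0.03 m).
It also fails if it takes over 61 s, if anything falls off the work surface, if the arm or the gripper's body presses on something with over 40 N, if the wrist force passes 120 N, or if a joint passes its speed limit or range.

## Working session

There is one attempt and no reset: what is moved stays moved. The work goes in short steps, Python scripts to look and compute and a tool call to move; the robot and the scene stay as the last step left them, time stands still between calls to the robot, and variables do not carry over. Pictures are saved under pics/ and viewed, and the job is handed in when it is done.

Besides the shell and the picture viewer there is one more tool, called after "Emit:" as a command line: name --argument value ..., lists and objects as JSON in quotes. jog_arm: Moves the arm, as the interface text tells. Its arguments: {"type":"object","properties":{"series":{"type":"array"}},"required":["series"]}

```bash
mkdir -p pics; ls; cat > h.py <<'E'
import numpy as np, cv2
from rig import manip
from scipy.spatial.transform import Rotation as R
def grab(n,f):
    p,d=manip.grab_frame(n); cv2.imwrite('pics/'+f+'.png',p[:,:,::-1]); np.savez('pics/'+f+'.npz',p=p,d=d); return p,d
def cal(n):
    c=manip.get_calibration(n); return np.array(c['camera_matrix']),np.array(c['pose'])
def cloud(n,d):
    K,T=cal(n); v,u=np.mgrid[0:480,0:640]
    P=np.stack([(u-K[0,2])/K[0,0]*d,(v-K[1,2])/K[1,1]*d,d],-1)
    return P@T[:3,:3].T+T[:3,3]
E
python3 - <<'E'
from h import *
print(manip.get_state())
for n in('scene','side'): grab(n,n+'0'); print(n,cal(n))
E
```

```text
pics
{'time': 0.0, 'joint_positions': array([-1.36862003,  0.4351876 ,  0.02497822,  1.57404558, -0.01159624,
        1.13401011, -0.07511006]), 'dq': array([ 0.00036223, -0.00052812,  0.00168813, -0.00103287, -0.00083851,
       -0.0005432 ,  0.00054425]), 'effort': array([ 3.66086817e-05, -6.67846227e+01,  9.84453522e-01, -3.14441299e+01,
       -6.07317151e-02,  4.32168797e-02,  1.88557487e-04]), 'tool_pos': array([0.18746047, 0.5957138 , 0.22598694]), 'orientation': array([-3.14009370e+00,  1.42213940e-04,  2.83673398e+00]), 'ft_force': array([0.0360217 , 0.1372716 , 0.03878094]), 'torque': array([-0.06740006, -0.01696579,  0.05382367]), 'width': 0.09177274133419826}
scene (array([[540.47512352,   0.        , 318.43580166],
       [  0.        , 540.47512352, 243.89777341],
       [  0.        ,   0.        ,   1.        ]]), array([[-0.86879811,  0.25330739, -0.42547058,  1.03097547],
       [ 0.49468314,  0.48196465, -0.72318647,  0.88245367],
       [ 0.0218733 , -0.83877616, -0.54403687,  0.78241596],
       [ 0.        ,  0.        ,  0.        ,  1.        ]]))
side (array([[614.97734899,   0.        , 315.99297853],
       [  0.        , 614.97734899, 245.32313456],
       [  0.        ,   0.        ,   1.        ]]), array([[ 0.99773499,  0.02067825, -0.06401019,  0.61951862],
       [ 0.06356105, -0.60131115,  0.79648283, -1.51039965],
       [-0.02202017, -0.79874734, -0.6012635 ,  1.20592379],
       [ 0.        ,  0.        ,  0.        ,  1.        ]]))
```

View pics/scene0.png

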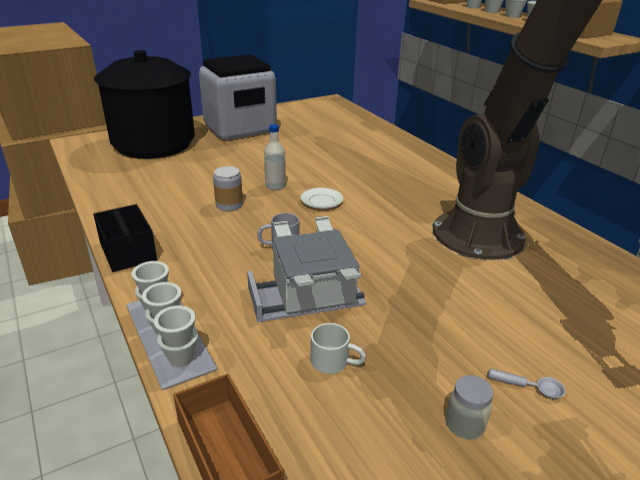

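View pics/side0.png

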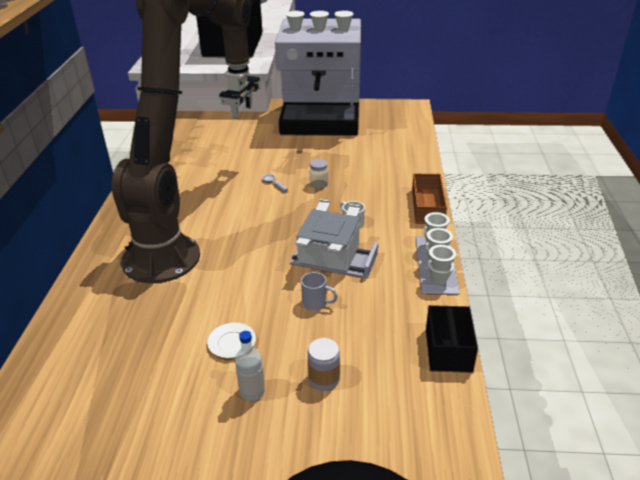

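The scene view shows the box with its lid at about (315,253). The right clips are at (283,230) and (323,225), the left clips at (303,280) and (349,273). The cup (330,348) stands on the left and the jug (285,228) on the right. Next I'll measure the lid and clips by depth.

```bash
python3 - <<'E'
from h import *
for n in('scene','side'):
    d=np.load(f'pics/{n}0.npz'); P=cloud(n,d['d']); img=d['p']
    g=img.max(-1).astype(int)-img.min(-1); 
    reg=(P[...,0]>.35)&(P[...,0]<.8)&(P[...,1]>-.25)&(P[...,1]<.3)&(d['d']>0)
    lid=reg&(abs(P[...,2]-.127)<.006)
    k,lab,st,ce=cv2.connectedComponentsWithStats(lid.astype(np.uint8))
    i=1+st[1:,4].argmax(); q=P[lab==i]
    r=cv2.minAreaRect((q[:,:2]*1000).astype(np.float32)); print(n,'lid',len(q),q[:,2].mean(),r,cv2.boxPoints(r).round(0).tolist())
    hi=reg&(P[...,2]>.005)
    k,lab,st,ce=cv2.connectedComponentsWithStats(hi.astype(np.uint8))
    for i in range(1,k):
        if st[i,4]>60: q=P[lab==i]; print(st[i],q.min(0).round(3),q.max(0).round(3))
    w=640
    hm=np.clip((P[...,2])/.16*255,0,255).astype(np.uint8); hm[~reg]=0
    s=(slice(180,400),slice(220,400)) if n=='scene' else (slice(170,330),slice(260,400))
    cv2.imwrite(f'pics/{n}_hm.png',np.hstack([cv2.resize(cv2.applyColorMap(hm[s],2),(390,500)),cv2.resize(img[s][:,:,::-1],(390,500))]))
E
```

```text
scene lid 3281 0.12426887812602443 ((536.8510131835938, 24.468307495117188), (246.94833374023438, 159.03224182128906), 75.53406524658203) [[429.0, -75.0], [583.0, -115.0], [645.0, 124.0], [491.0, 164.0]]
[ 247  213  119  107 8232] [ 0.436 -0.226  0.005] [0.691 0.159 0.137]
[ 311  323   55   49 1811] [0.563 0.182 0.005] [0.649 0.281 0.067]
side lid 1790 0.12606711275195936 ((534.6731567382812, 20.039169311523438), (251.46804809570312, 161.71087646484375), 76.46647644042969) [[427.0, -83.0], [584.0, -121.0], [643.0, 123.0], [485.0, 161.0]]
[ 290  199   88  111 5425] [ 0.415 -0.233  0.005] [0.689 0.296 0.147]
```

View pics/scene_hm.png

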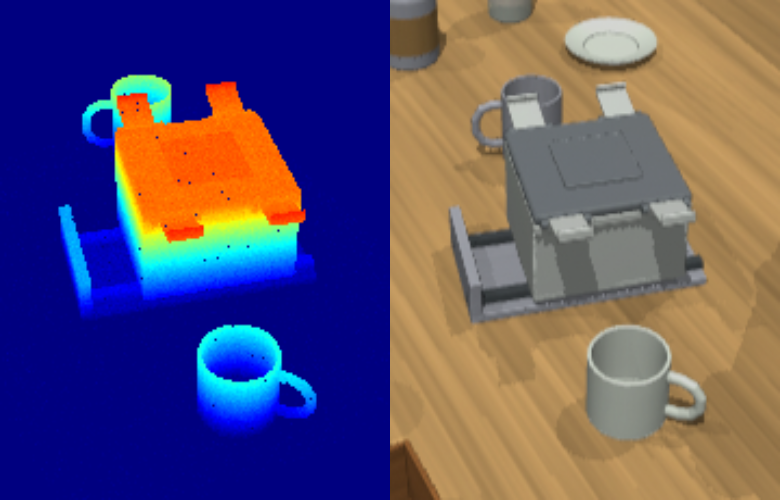

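View pics/side_hm.png

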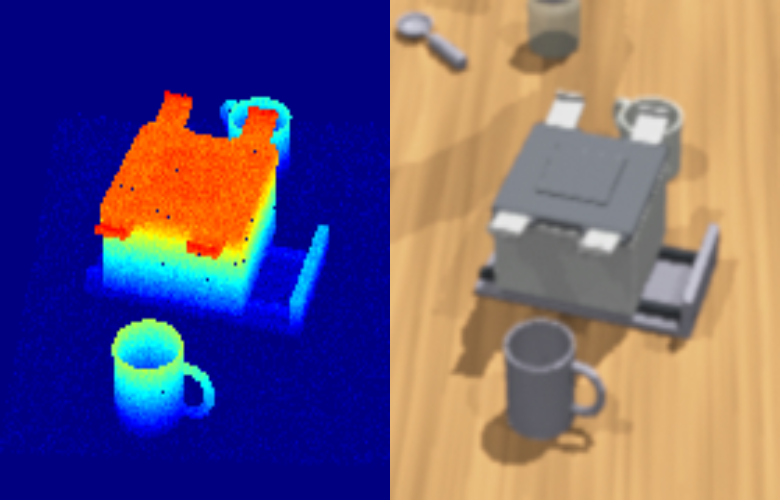

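```bash
cat > m.py <<'E'
from h import *
def measure(n,f):
    d=np.load(f'pics/{f}.npz'); P=cloud(n,d['d']); img=d['p'].astype(int)
    reg=(P[...,0]>.35)&(P[...,0]<.8)&(P[...,1]>-.25)&(P[...,1]<.3)&(d['d']>0)
    v=img.max(-1)
    lid=reg&(abs(P[...,2]-.127)<.008)
    print('lid v pct',np.percentile(v[lid],[5,25,50,75,95]))
    grey=lid&(v<np.percentile(v[lid],50)*1.25)
    grey=cv2.morphologyEx(grey.astype(np.uint8),cv2.MORPH_OPEN,np.ones((3,3)))
    # ray cast onto lid plane
    K,T=cal(n); ys,xs=np.nonzero(grey)
    r=np.stack([(xs-K[0,2])/K[0,0],(ys-K[1,2])/K[1,1],1+0*xs],-1)@T[:3,:3].T
    q=T[:3,3]+r*((.127-T[2,3])/r[:,2])[:,None]
    rr=cv2.minAreaRect((q[:,:2]*1000).astype(np.float32)); print(n,'grey lid',rr,cv2.boxPoints(rr).round(0).tolist())
    return P,d,reg
if __name__=='__main__':
    for n in('scene','side'):
        P,d,reg=measure(n,n+'0')
        v=d['p'].astype(int).max(-1)
        w=(reg&(P[...,2]>.118)&(v>(165 if n=='scene' else 150))).astype(np.uint8)
        k,lab,st,ce=cv2.connectedComponentsWithStats(w)
        for i in range(1,k):
            if st[i,4]>12: q=P[lab==i]; print('clip?',st[i,4],ce[i].round(),q.mean(0).round(3),np.percentile(q[:,2],[5,95]).round(3))
        # stop plate top
    for n in('scene','side'):
        d=np.load(f'pics/{n}0.npz'); P=cloud(n,d['d'])
        for nm,(x0,x1,y0,y1,z0,z1) in dict(jug=(.4,.7,-.27,-.12,.075,.09),cup=(.5,.7,.17,.32,.055,.07)).items():
            m=(P[...,0]>x0)&(P[...,0]<x1)&(P[...,1]>y0)&(P[...,1]<y1)&(P[...,2]>z0)&(P[...,2]<z1)
            q=P[m]; print(n,nm,len(q),q.min(0).round(3) if len(q) else'',q.max(0).round(3) if len(q) else '')
E
python3 m.py
```

```text
lid v pct [106. 116. 117. 119. 202.]
scene grey lid ((545.5134887695312, 47.544349670410156), (193.7332000732422, 158.3209686279297), 75.45398712158203) [[445.0, -26.0], [598.0, -66.0], [646.0, 121.0], [493.0, 161.0]]
clip? 15 [322. 217.] [ 0.457 -0.079  0.135] [0.132 0.136]
clip? 151 [324. 225.] [ 0.464 -0.059  0.124] [0.12  0.128]
clip? 150 [282. 230.] [ 0.561 -0.084  0.124] [0.12  0.128]
clip? 96 [349. 272.] [0.515 0.133 0.127] [0.122 0.135]
clip? 102 [303. 279.] [0.611 0.109 0.127] [0.121 0.135]
lid v pct [121. 142. 143. 144. 231.]
side grey lid ((535.0997314453125, 14.122184753417969), (162.76434326171875, 159.8380889892578), 75.37921142578125) [[437.0, -44.0], [592.0, -85.0], [633.0, 73.0], [478.0, 113.0]]
clip? 109 [322. 206.] [0.51  0.128 0.127] [0.121 0.132]
clip? 108 [352. 211.] [0.607 0.103 0.126] [0.121 0.132]
clip? 18 [306. 218.] [0.465 0.061 0.125] [0.121 0.131]
clip? 85 [302. 241.] [ 0.462 -0.062  0.128] [0.121 0.139]
clip? 77 [335. 246.] [ 0.561 -0.085  0.127] [0.121 0.137]
scene jug 148 [ 0.468 -0.226  0.075] [ 0.55  -0.148  0.087]
scene cup 418 [0.573 0.182 0.055] [0.648 0.269 0.067]
side jug 193 [ 0.465 -0.229  0.075] [ 0.56  -0.152  0.09 ]
side cup 116 [0.567 0.18  0.055] [0.645 0.263 0.07 ]
```

```bash
cat > go.py <<'E'
from h import *
import sys
a=[float(x) for x in sys.argv[1:]]  # x y z yawdeg [pitch]
s=manip.get_state(); R0=R.from_euler('xyz',s['orientation']); 
Rt=R.from_euler('xyz',[np.pi,0,np.radians(a[3])])
print('t',s['time'],'pos',s['tool_pos'].round(4),'ori',np.degrees(s['orientation']).round(2),'f',s['ft_force'].round(2))
print('shift',R0.inv().apply(np.array(a[:3])-s['tool_pos']).round(4),'turn',np.degrees((R0.inv()*Rt).as_rotvec()).round(2))
E
python3 go.py .5135 .1351 .2 75.6
```

```text
t 0.1 pos [0.1874 0.5957 0.226 ] ori [-179.92    0.    162.53] f [ 0.2   0.44 -0.38]
shift [-0.4493 -0.3415  0.0266] turn [-6.000e-02  6.000e-02  8.693e+01]
```

Emit:
jog_arm --series '[-0.449,-0.342,0.026,0,0,86.9,1,-0.449,-0.342,0.026,0,0,86.9,1,-0.449,-0.342,0.026,0,0,86.9,1,-0.449,-0.342,0.026,0,0,86.9,1,-0.449,-0.342,0.026,0,0,86.9,1,-0.449,-0.342,0.026,0,0,86.9,1,-0.449,-0.342,0.026,0,0,86.9,1,-0.449,-0.342,0.026,0,0,86.9,1,-0.449,-0.342,0.026,0,0,86.9,1,-0.449,-0.342,0.026,0,0,86.9,1,-0.449,-0.342,0.026,0,0,86.9,1,-0.449,-0.342,0.026,0,0,86.9,1]'

```text
time: 1.6
tool_pos: [0.5123, 0.1369, 0.2005]
orientation: [-3.141, -0.0, 1.323]
ft_force: [0.1, -0.0, -0.2]
width: 0.0006
```

```bash
python3 go.py .5135 .1351 .2 75.6; python3 - <<'E'
from h import *
print(manip.get_state()['width'])
grab('wrist','w1'); grab('scene','s1')
E
```

```text
t 1.6 pos [0.5123 0.1369 0.2005] ori [-1.7995e+02 -2.0000e-02  7.5790e+01] f [ 0.11 -0.04 -0.18]
shift [-0.0014  0.0016  0.0005] turn [-0.05 -0.02  0.19]
0.0006393464096117682
```

View pics/w1.png

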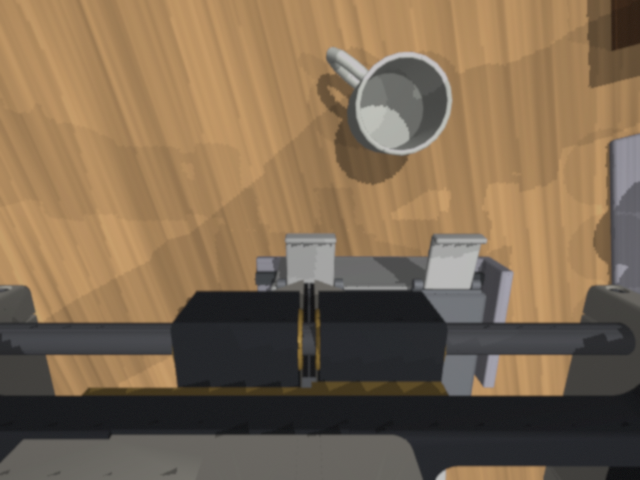

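View pics/s1.png

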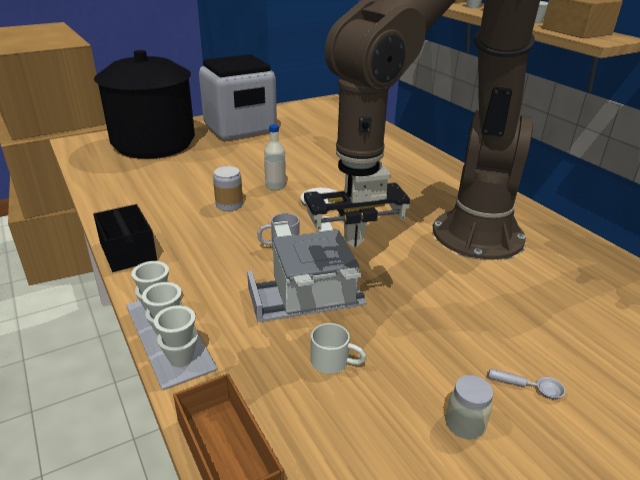

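The wrist view shows the near left clip squarely ahead of the fingers: its lip spans columns 287–335 at row 237. The far left clip spans columns 430–485. I'll check the clip tips by casting rays.

```bash
python3 - <<'E'
from h import *
c=manip.get_calibration('wrist'); K=np.array(c['camera_matrix']); H=np.array(c['hand_eye'])
s=manip.get_state(); Rt=R.from_euler('xyz',s['orientation']).as_matrix(); T=np.eye(4); T[:3,:3]=Rt; T[:3,3]=s['tool_pos']; W=T@H
yaw=np.radians(-14.4); ex=np.array([np.cos(yaw),np.sin(yaw)]); ey=np.array([-ex[1],ex[0]]); C=np.array([.536,.022])
for n,u,v in[('NLa',286,236),('NLb',336,236),('FLa',431,236),('FLb',486,236)]:
    r=W[:3,:3]@np.array([(u-K[0,2])/K[0,0],(v-K[1,2])/K[1,1],1]); p=W[:3,3]+r*((.129-W[2,3])/r[2]); 
    print(n,p.round(4),'box frame',ex@(p[:2]-C),ey@(p[:2]-C))
q=s['tool_pos'][:2]-C; print(ex@q,ey@q)
E
```

```text
NLa [0.5008 0.1541 0.129 ] box frame -0.0669455946460685 0.11920687172749131
NLb [0.5336 0.1458 0.129 ] box frame -0.0331238252628238 0.1193551432077031
FLa [0.5959 0.1301 0.129 ] box frame 0.031120112097417642 0.11963678263286437
FLb [0.632 0.121 0.129] box frame 0.06830353876494731 0.11979979130484918
-0.051288212608734146 0.10530284288416498
```

Emit:
jog_arm --series '[-0.001,0.001,0.04,0,0,0,1,-0.001,0.001,0.065,0,0,0,1,-0.001,0.001,0.08,0,0,0,1,-0.001,0.001,0.09,0,0,0,1,-0.001,0.001,0.1,0,0,0,1,-0.001,0.001,0.112,0,0,0,1,-0.001,0.001,0.112,0,0,0,1,-0.001,0.001,0.112,0,0,0,1]'

```text
time: 2.7
tool_pos: [0.5141, 0.1339, 0.0889]
orientation: [3.141, -0.0, 1.32]
ft_force: [-0.2, 0.1, 0.2]
width: 0.0005
```

```bash
python3 go.py .5135 .1351 .2 75.6; python3 - <<'E'
from h import *
p,_=grab('scene','s2'); cv2.imwrite('pics/s2c.png',cv2.resize(p[180:340,220:420,::-1],(750,600)))
E
```

```text
t 2.7 pos [0.5141 0.1339 0.0889] ori [179.99  -0.    75.62] f [-0.16  0.14  0.17]
shift [ 0.001  -0.0009 -0.1111] turn [ 0.01 -0.    0.02]
```

View pics/s2c.png

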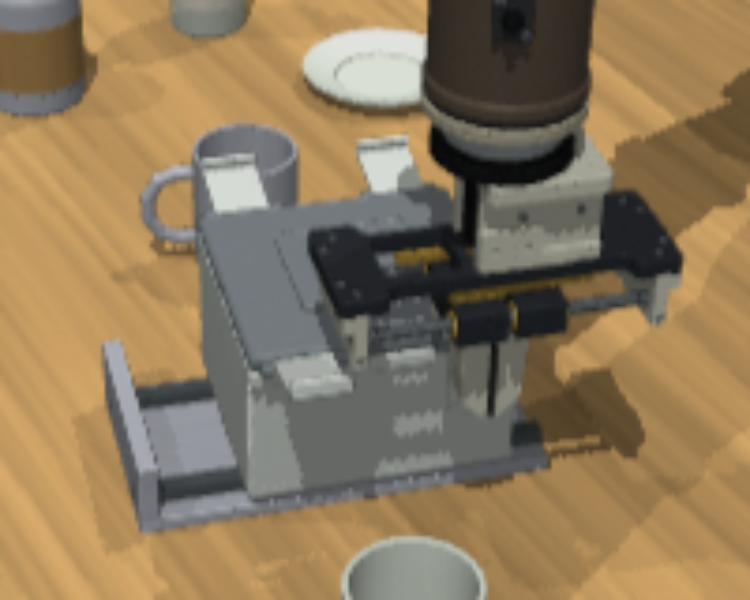

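In the crop, the near left clip is down behind the fingers at about (490,370) and the force is zero. The other three clips are still open. Next I'll lift and go to the far right clip.

```bash
python3 go.py .5585 -.0911 .19 75.6
```

```text
t 2.75 pos [0.5142 0.134  0.089 ] ori [ 1.7998e+02 -2.0000e-02  7.5620e+01] f [-0.51 -0.26  1.18]
shift [-0.207   0.0988 -0.101 ] turn [ 0.02 -0.02  0.02]
```

Emit:
jog_arm --series '[0,0,-0.05,0,0,0,1,0,0,-0.1,0,0,0,1,-0.05,0.025,-0.1,0,0,0,1,-0.105,0.05,-0.1,0,0,0,1,-0.155,0.075,-0.1,0,0,0,1,-0.207,0.099,-0.1,0,0,0,1,-0.207,0.099,-0.1,0,0,0,1,-0.207,0.099,-0.1,0,0,0,1]'

```text
time: 3.75
tool_pos: [0.5585, -0.0908, 0.1889]
orientation: [-3.142, -0.001, 1.32]
ft_force: [0.1, 0.4, 0.2]
width: 0.0005
```

```bash
python3 go.py .5585 -.0911 .088 75.6; python3 - <<'E'
from h import *
p,_=grab('scene','s3'); cv2.imwrite('pics/s3c.png',cv2.resize(p[180:340,220:420,::-1],(750,600)))
E
```

```text
t 3.75 pos [ 0.5585 -0.0908  0.1889] ori [-1.80e+02 -4.00e-02  7.56e+01] f [0.11 0.37 0.21]
shift [-4.000e-04  1.000e-04  1.009e-01] turn [-0.   -0.04  0.  ]
```

View pics/s3c.png

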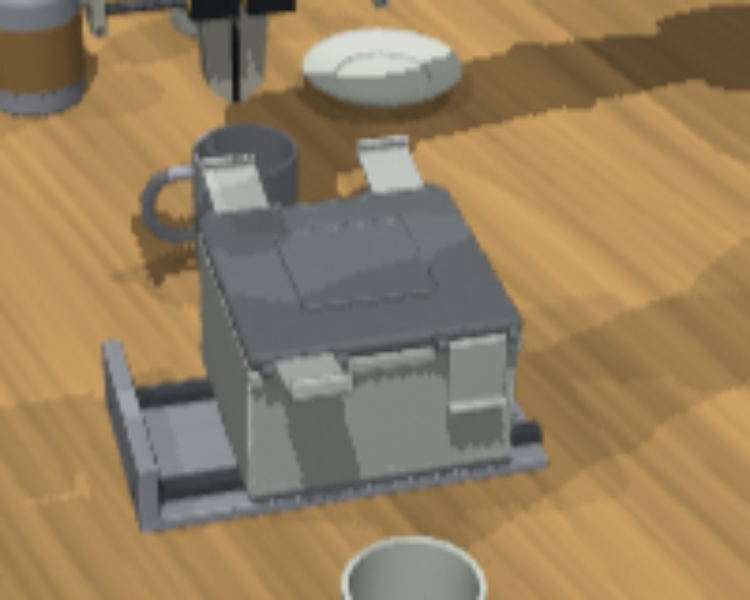

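The near left clip hangs shut at about (478,370) in the crop, and the other three are open. Now I'll press the far right clip.

Emit:
jog_arm --series '[0,0,0.03,0,0,0,1,0,0,0.055,0,0,0,1,0,0,0.07,0,0,0,1,0,0,0.08,0,0,0,1,0,0,0.09,0,0,0,1,0,0,0.101,0,0,0,1,0,0,0.101,0,0,0,1,0,0,0.101,0,0,0,1,0,0,0.05,0,0,0,1,0,0,0,0,0,0,1,0,0,0,0,0,0,1]'

```text
time: 5.18
tool_pos: [0.561, -0.092, 0.1929]
orientation: [3.134, -0.002, 1.32]
ft_force: [-0.4, 0.4, -0.7]
width: 0.0004
```

```bash
python3 go.py .4617 -.0663 .19 75.6; python3 - <<'E'
from h import *
p,_=grab('side','s4'); cv2.imwrite('pics/s4c.png',cv2.resize(p[170:330,260:400,::-1],(520,594)))
E
```

```text
t 5.175 pos [ 0.561  -0.092   0.1929] ori [ 1.7956e+02 -1.0000e-01  7.5610e+01] f [-0.43  0.36 -0.69]
shift [ 0.0002 -0.1026  0.0022] turn [ 0.44 -0.1   0.01]
```

View pics/s4c.png

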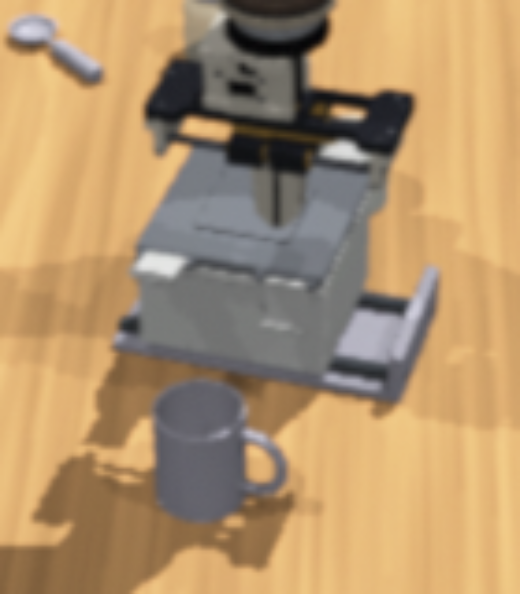

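The side crop shows the far right clip shut at about (280,310), and the near right clip still open at (160,262). Next is the near right clip.

Emit:
jog_arm --series '[0,-0.05,0,0,0,0,1,0,-0.1,0,0,0,0,1,0,-0.1,0,0,0,0,1,0,-0.1,0.03,0,0,0,1,0,-0.1,0.055,0,0,0,1,0,-0.1,0.07,0,0,0,1,0,-0.1,0.08,0,0,0,1,0,-0.1,0.09,0,0,0,1,0,-0.1,0.101,0,0,0,1,0,-0.1,0.101,0,0,0,1,0,-0.1,0.05,0,0,0,1,0,-0.1,0,0,0,0,1]'

```text
time: 6.72
tool_pos: [0.4612, -0.0665, 0.19]
orientation: [-3.141, 0.001, 1.32]
ft_force: [1.3, 0.6, -0.0]
width: 0.0003
```

```bash
python3 go.py .6103 .1103 .19 75.6; python3 - <<'E'
from h import *
p,_=grab('side','s5'); cv2.imwrite('pics/s5c.png',cv2.resize(p[170:330,260:400,::-1],(520,594)))
E
```

```text
t 6.725 pos [ 0.4612 -0.0665  0.19  ] ori [-1.7995e+02  5.0000e-02  7.5600e+01] f [ 1.27  0.6  -0.04]
shift [ 0.2083  0.1004 -0.0003] turn [-0.05  0.05  0.  ]
```

View pics/s5c.png

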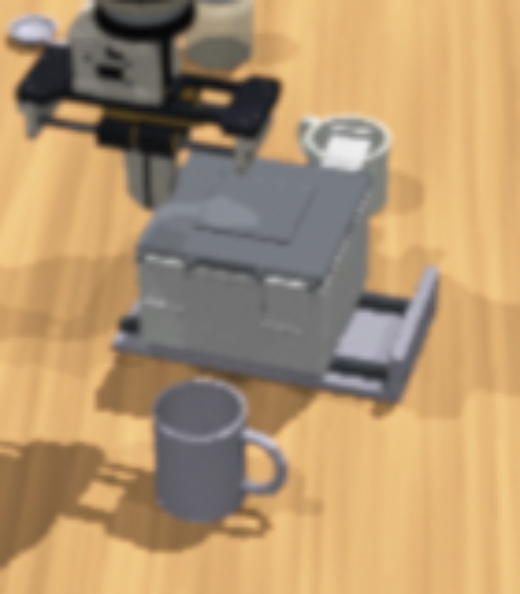

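Both right clips are shut, at about (162,285) and (282,310) in the crop. The far left clip is still open at (345,152), so I'll move there.

Emit:
jog_arm --series '[0.05,0.025,0,0,0,0,1,0.105,0.05,0,0,0,0,1,0.155,0.075,0,0,0,0,1,0.208,0.1,0,0,0,0,1,0.208,0.1,0,0,0,0,1,0.208,0.1,0,0,0,0,1]'

```text
time: 7.52
tool_pos: [0.6098, 0.1098, 0.1886]
orientation: [-3.141, 0.001, 1.32]
ft_force: [-1.2, 0.3, -0.3]
width: 0.0002
```

Emit:
jog_arm --series '[0,0,0.03,0,0,0,1,0,0,0.055,0,0,0,1,0,0,0.07,0,0,0,1,0,0,0.08,0,0,0,1,0,0,0.09,0,0,0,1,0,0,0.101,0,0,0,1,0,0,0.101,0,0,0,1,0,0,0.101,0,0,0,1,0,0,0.05,0,0,0,1,0,0,0,0,0,0,1,0,0,0,0,0,0,1]'

```text
time: 8.9
tool_pos: [0.6129, 0.1104, 0.1934]
orientation: [3.134, -0.004, 1.32]
ft_force: [0.3, -0.9, -0.3]
width: 0.0004
```

```bash
python3 - <<'E'
from h import *
yaw=np.radians(-14.4); ex=np.array([np.cos(yaw),np.sin(yaw)]);print(np.array([.536,.022])-ex*(.08+.0095+.05))
E
python3 go.py .4009 .0567 .19 75.6; python3 - <<'E'
from h import *
p,_=grab('scene','s6'); cv2.imwrite('pics/s6c.png',cv2.resize(p[180:340,220:420,::-1],(750,600)))
E
```

```text
[0.40088265 0.05669224]
t 8.9 pos [0.6129 0.1104 0.1934] ori [179.59  -0.23  75.62] f [ 0.26 -0.91 -0.35]
shift [-0.1046 -0.192   0.0016] turn [ 0.41 -0.23  0.02]
```

View pics/s6c.png

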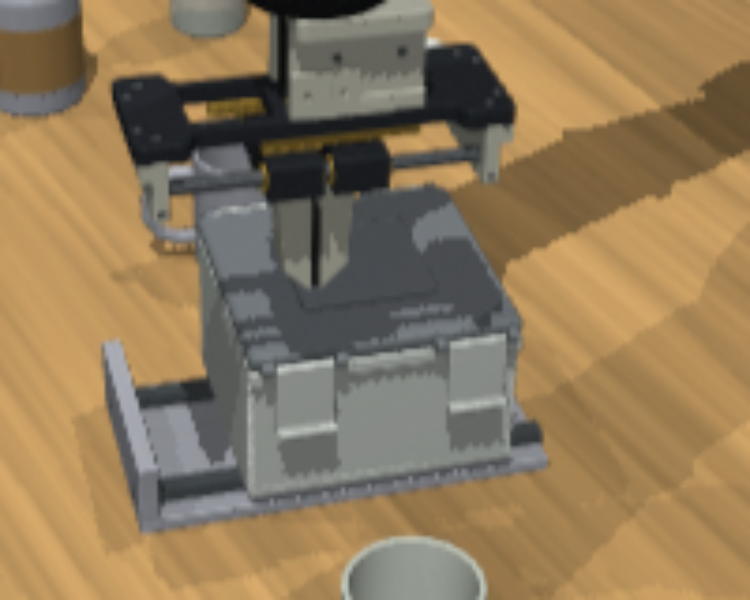

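All four clips are shut (the left pair at about (305,400) and (478,370)), and the tray has not moved. Next I'll plan the push, with the tool turned a quarter so the narrow side of the gripper body faces the box.

```bash
python3 - <<'E'
from h import *
print(manip.get_state()['joint_positions'].round(3))
d=np.load('pics/s6.npz'); P=cloud('scene',d['d']); 
yaw=np.radians(-14.4); ex=np.array([np.cos(yaw),np.sin(yaw)]);ey=np.array([-ex[1],ex[0]])
q=P.reshape(-1,3); q=q[(d['d'].ravel()>0)]; b=(q[:,:2]-[.536,.022]); X=b@ex;Y=b@ey
m=(X>.09)&(X<.25)&(abs(Y)<.075)&(q[:,2]>.03)&(q[:,2]<.055); print('stop plate X',np.percentile(X[m],[2,25,50,75,98]).round(4),m.sum())
E
```

```text
[-0.633  0.49   0.546  1.665 -0.285  1.062 -0.251]
stop plate X [0.1314 0.1346 0.1381 0.1414 0.1429] 264
```

Emit:
jog_arm --series '[-0.025,-0.05,0,0,0,11,1,-0.052,-0.1,0,0,0,21,1,-0.08,-0.15,0,0,0,32,1,-0.105,-0.192,0,0,0,42,1,-0.105,-0.192,0,0,0,53,1,-0.105,-0.192,0,0,0,63,1,-0.105,-0.192,0,0,0,74,1,-0.105,-0.192,0,0,0,84,1,-0.105,-0.192,0,0,0,90,1,-0.105,-0.192,0,0,0,90,1,-0.105,-0.192,0,0,0,90,1]'

```text
time: 10.32
tool_pos: [0.3977, 0.0563, 0.1884]
orientation: [3.141, 0.001, -0.248]
ft_force: [0.8, 0.1, -0.1]
width: 0.0005
```

```bash
python3 go.py .4009 .0567 .07 -14.4
```

```text
t 10.325 pos [0.3977 0.0563 0.1884] ori [ 1.7997e+02  3.0000e-02 -1.4220e+01] f [ 0.8   0.14 -0.09]
shift [ 0.0031 -0.0012  0.1184] turn [0.03 0.03 0.18]
```

Emit:
jog_arm --series '[0.003,-0.001,0.05,0,0,0,1,0.003,-0.001,0.1,0,0,0,1,0.003,-0.001,0.116,0,0,0,1,0.003,-0.001,0.116,0,0,0,1,0.02,-0.001,0.116,0,0,0,1,0.035,-0.001,0.116,0,0,0,1,0.045,-0.001,0.116,0,0,0,1,0.045,-0.001,0.116,0,0,0,1]'

```text
time: 11.32
tool_pos: [0.4431, 0.0458, 0.073]
orientation: [-3.141, -0.001, -0.251]
ft_force: [0.2, 0.6, -0.4]
width: 0.0005
```

```bash
python3 go.py .4009 .0567 .07 -14.4;python3 - <<'E'
from h import *
p,_=grab('side','s7'); cv2.imwrite('pics/s7c.png',cv2.resize(p[150:330,250:410,::-1],(528,594)))
E
```

```text
t 11.325 pos [0.4431 0.0458 0.073 ] ori [-1.7999e+02 -7.0000e-02 -1.4400e+01] f [ 0.17  0.6  -0.44]
shift [-0.0436 -0.0001  0.003 ] turn [-0.01 -0.07  0.  ]
```

View pics/s7c.png

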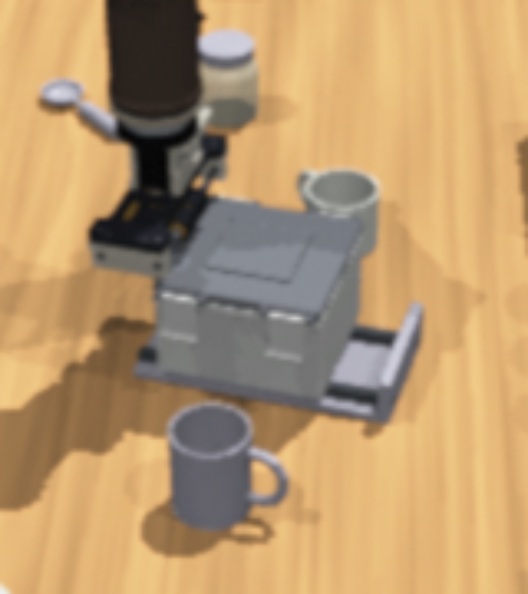

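The gripper is in front of the box and clear of the lid, and the right clips are still shut. Now I'll push gently.

Emit:
jog_arm --series '[0.005,0,0,0,0,0,1,0.01,0,0,0,0,0,1,0.015,0,0,0,0,0,1,0.02,0,0,0,0,0,1,0.024,0,0,0,0,0,1,0.028,0,0,0,0,0,1,0.032,0,0,0,0,0,1,0.036,0,0,0,0,0,1,0.04,0,0,0,0,0,1,0.044,0,0,0,0,0,1,0.044,0,0,0,0,0,1]'

```text
time: 12.75
tool_pos: [0.4853, 0.0349, 0.0728]
orientation: [3.141, -0.001, -0.251]
ft_force: [-1.6, 1.1, -1.6]
width: 0.0004
```

Emit:
jog_arm --series '[0.003,0,0,0,0,0,1,0.006,0,0,0,0,0,1,0.006,0,0,0,0,0,1]'

```text
time: 13.12
tool_pos: [0.491, 0.0335, 0.0729]
orientation: [-3.142, -0.001, -0.251]
ft_force: [-1.4, 1.0, -0.2]
width: 0.0005
```

Emit:
jog_arm --series '[0.002,0,0,0,0,0,1,0.004,0,0,0,0,0,1,0.004,0,0,0,0,0,1]'

```text
time: 13.5
tool_pos: [0.4942, 0.0326, 0.0728]
orientation: [-3.142, 0.0, -0.251]
ft_force: [-5.1, 0.5, 3.1]
width: 0.0005
```

```bash
python3 - <<'E'
from h import *
p,dd=grab('scene','s8'); cv2.imwrite('pics/s8c.png',cv2.resize(p[180:340,220:420,::-1],(750,600)))
yaw=np.radians(-14.4); ex=np.array([np.cos(yaw),np.sin(yaw)]);ey=np.array([-ex[1],ex[0]])
for f in('s6','s8'):
    d=np.load(f'pics/{f}.npz');P=cloud('scene',d['d']); q=P[d['d']>0]; b=(q[:,:2]-[.536,.022]); X=b@ex;Y=b@ey
    m=(X>.03)&(X<.25)&(abs(Y)<.06)&(q[:,2]>.07)&(q[:,2]<.11); print(f,'box far face X',np.percentile(X[m],[25,50,75,95]).round(4),m.sum())
E
```

```text
s6 box far face X [0.0793 0.0795 0.0798 0.0802] 159
s8 box far face X [0.1275 0.1277 0.1279 0.1281] 127
```

View pics/s8c.png

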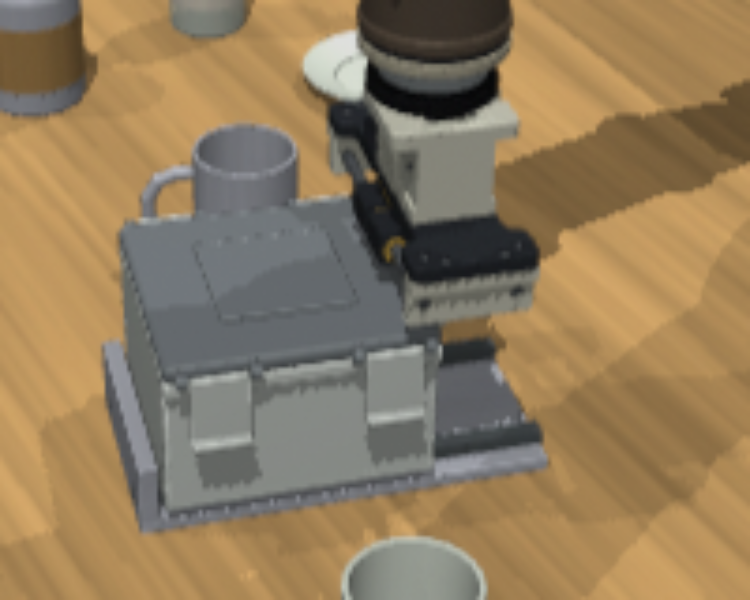

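The tray has moved 48 mm. The box's far face is at X=0.128 and the stop face at about 0.131. I'll push on until the force rises.

Emit:
jog_arm --series '[0.002,0,0,0,0,0,1,0.004,0,0,0,0,0,1,0.004,0,0,0,0,0,1]'

```text
time: 13.92
tool_pos: [0.4939, 0.0327, 0.0721]
orientation: [-3.141, 0.008, -0.25]
ft_force: [-18.7, 4.9, 14.6]
width: 0.0004
```

Emit:
jog_arm --series '[0.002,0,0,0,0,0,1,0.003,0,0,0,0,0,1,0.003,0,0,0,0,0,1]'

```text
time: 14.3
tool_pos: [0.4937, 0.0327, 0.0717]
orientation: [-3.141, 0.014, -0.25]
ft_force: [-30.1, 8.2, 25.5]
width: 0.0003
```

The force rose to 30 N with no more movement, so the tray is against the stop. I'll back off along the face, then lift.

Emit:
jog_arm --series '[-0.005,0,0,0,0,0,1,-0.02,0,0,0,0,0,1,-0.06,0,0,0,0,0,1,-0.07,0,0,0,0,0,1,-0.07,0,-0.06,0,0,0,1,-0.07,0,-0.12,0,0,0,1,-0.07,0,-0.12,0,0,0,1,-0.07,0,-0.12,0,0,0,1]'

```text
time: 15.3
tool_pos: [0.4334, 0.0488, 0.1927]
orientation: [-3.14, -0.001, -0.25]
ft_force: [-0.8, 0.8, -0.2]
width: 0.0008
```

```bash
python3 - <<'E'
from h import *
a,_=grab('scene','s9'); b,_=grab('side','s9b')
cv2.imwrite('pics/s9c.png',np.hstack([cv2.resize(a[180:380,220:420,::-1],(400,400)),cv2.resize(b[150:310,260:420,::-1],(400,400))]))
yaw=np.radians(-14.4); ex=np.array([np.cos(yaw),np.sin(yaw)]);ey=np.array([-ex[1],ex[0]])
d=np.load('pics/s9.npz');P=cloud('scene',d['d']); q=P[d['d']>0]; t=(q[:,:2]-[.536,.022]); X=t@ex;Y=t@ey
m=(X>.03)&(X<.25)&(abs(Y)<.06)&(q[:,2]>.07)&(q[:,2]<.11); print(np.percentile(X[m],[25,50,75,95]).round(4))
print(manip.get_state())
E
```

```text
[0.1274 0.1277 0.1279 0.1281]
{'time': 15.4, 'joint_positions': array([-1.03826215,  0.2119875 ,  0.9668247 ,  2.10789688, -0.21797926,
        0.92490239, -1.77102344]), 'dq': array([ 0.00786202,  0.01040385, -0.00195909,  0.00165641,  0.00090508,
        0.0043723 , -0.00290687]), 'effort': array([-3.10911080e-01, -3.02268684e+01,  5.54646760e+00, -2.75788182e+01,
       -5.85325499e-03, -1.17485421e-01,  3.50082541e-03]), 'tool_pos': array([0.43257033, 0.0482604 , 0.19184818]), 'orientation': array([ 3.14071400e+00,  1.03312427e-03, -2.50928518e-01]), 'ft_force': array([ 0.13166868, -0.24239202, -0.59567874]), 'torque': array([-0.07837021,  0.12852842, -0.01761839]), 'width': 0.00024181176549303442}
```

View pics/s9c.png

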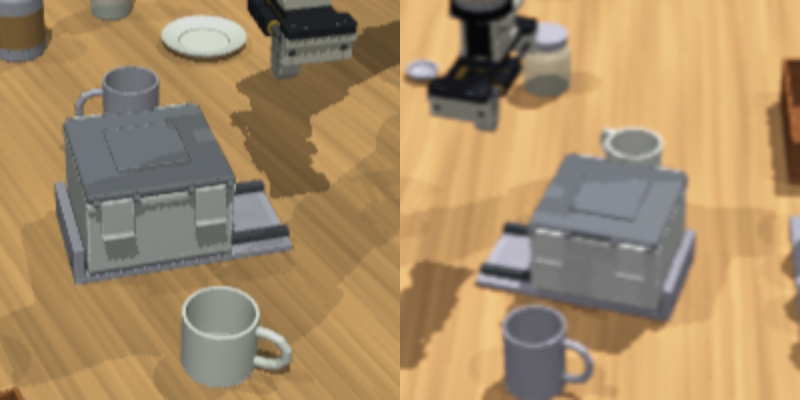

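All four clips are shut: the left pair shows in the left image at about (118,220) and (210,205), the right pair in the right image at (548,250) and (630,265). The box sits against the stop plate, and nothing touches the robot.

```bash
python3 -c "
from rig import manip
print(manip.sign_off())"
```

```text
the job is handed in; nothing more can be done
None
```

The biscuit box is closed, pushed home against its stop, and handed in at about 15.4 s of the 61 s allowed. I snapped the clips in the order near left, far right, near right, far left, then pushed the tray along the runner.

- **Clips:** the final scene and side pictures show all four hanging shut. I judged this by eye and did not measure the clip angles.
- **Tray:** the box moved about 48 mm. It then stood still while the sideways push rose to about 31 N, and it stayed put after I backed off. I did not measure the tray's start position. A full 60 mm of travel would mean it started at about 12 mm, which is within the range given.
- **One small disagreement:** the depth reading puts the box's far face about 3 mm short of the stop plate (0.128 m against 0.131 m). I took this as calibration error or the tray's edge touching first.
- **Surroundings:** the cup, jug and saucer look unmoved in the pictures. I did not measure any bystander again after the start. The robot ended clear of everything, with the force reading near zero.

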